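Change the block of the dry block heater

TASK

Change over the dry block heater: first lift the metal block with the large holes out of the heater and put it away in its own empty storage cradle, the one whose pictogram shows large round holes. Then take the block with the small holes from its cradle and plug it fully home in the heater's well. Set both blocks down gently without dropping them, let go, and leave the tube rack, the brown vial and the marker where they are.

Things in the scene. Friction and masses are not known exactly. Their poses are not given: they have to be found in the camera images.
- heater: Fixed white box, 150 x 150 mm, display on its -x side (robot side). Origin: table level under the centre of its well, z up. The well opens upward in a dark rim at z = 72 mm; 59 (x) x 93 (y), floor at z = 36 mm: 1.5 mm play per side. A block fully home stands on that floor, its y along the heater's y (either way), 12 mm proud of the rim.
- block_large: Loose aluminium block, six large holes (15 mm) in its top; starts seated in the heater. 0.45 kg. Origin: centre of underside, z up, y along its length. 56 (x) x 90 (y) x 48 high; lowest 8 mm taper in 5 mm per side. Above the top, on posts at y = +-28 mm, a black grip bar along y: 14 thick (x), 74 long, z 70 to 86 mm. Same after a half turn.
- block_small: Loose aluminium block, twelve small holes (8 mm) in its top; starts in cradle_small. 0.45 kg. Origin: centre of underside, z up, y along its length. 56 (x) x 90 (y) x 48 high; lowest 8 mm taper in 5 mm per side. Above the top, on posts at y = +-28 mm, a black grip bar along y: 14 thick (x), 74 long, z 70 to 86 mm. Same after a half turn.
- cradle_large: Fixed grey cradle, 104 x 112 x 22 high. Origin: table level under the centre of its recess, z up. Recess 62 (x) x 96 (y), 16 deep, floor at z = 6 mm: 3 mm play per side. White plate on its -x lip (robot side) with raised black pictogram: three large discs (15 mm). Own place of the large-holed block; starts empty.
- cradle_small: Fixed grey cradle, 104 x 112 x 22 high. Origin: table level under the centre of its recess, z up. Recess 62 (x) x 96 (y), 16 deep, floor at z = 6 mm: 3 mm play per side. White plate on its -x lip (robot side) with raised black pictogram: six small discs (8 mm). Holds the small-holed block at the start.
- cradle_bar: Fixed grey cradle, 104 x 112 x 22 high. Origin: table level under the centre of its recess, z up. Recess 62 (x) x 96 (y), 16 deep, floor at z = 6 mm: 3 mm play per side. White plate on its -x lip (robot side) with raised black pictogram: one long bar (70 x 10 mm). For another block that is not here; empty.
- tube_rack: Blue tube rack with capped tubes, 69 by 138 by 85 mm, loose, behind the work; bystander. Origin: centre of its underside.
- brown_vial: Brown vial with black cap, 25 mm wide, 54 mm high, loose, standing near the front table edge; bystander. Origin: centre of its underside.
- marker: Marker pen, 127 mm long, 15 mm thick, lying loose near the front table edge; bystander. Origin: underside at its middle, y along the pen.

How it is judged:
By the outcome, as a careful person would: the job done as asked, in the order asked, and still so for the second after the job is handed in, with the robot touching nothing.
It also fails if it takes over 61 s, if anything falls off the work surface, if the arm or the gripper's body presses on something with over 40 N, if the wrist force passes 120 N, or if a joint passes its speed limit or range.

ROBOT

A 6-joint arm with a two-finger parallel gripper is mounted at the origin on a cart in front of the work surface, level with it; the furniture and walls round the work are solid. World frame = base frame: x ahead of the robot, y to its left, z up, the work surface at z = 0. Lengths are in m, angles in degrees, forces in N, time in s.
With the tool pointing down it reaches from about 0.375 to 0.9 m from the base axis. Payload 3.1 kg.
Tool frame: the origin (TCP) lies at the very end of the fingers, on their centre line; the grasp point (between the pads) lies 19 mm behind it; x points along the fingers, y is the direction in which the jaws open and shut, and the axes are right-handed (so a half turn about x gives the same grasp; the last joint's range is limited). The gripper opens to 85 mm and grips with 20 to 120 N. Pads are 22 mm wide; open, the fingers measure 114 mm over their backs; the gripper's body (76 mm by 85 mm) begins 54 mm behind the grasp point. The pads swing forward as they close: fully open they stand 13 mm farther back than shut.
Start: joints at [-80.587, 30.224, 82.088, -0, 67.689, -10.227], TCP at [0.21, -0.589, 0.231] pointing down, gripper open.
Joint ranges: [-176.69, 176.69], [-43.24, 126.21], [12.49, 139.97], [-82, 262], [0, 151.66], [-163.58, 163.58]. Speed limits (degrees/s): [159.86, 159.86, 180, 180, 180, 180].

INTERFACE

Orientations are given as [roll, pitch, yaw] about the fixed x, y, z axes, in that order (R = Rz(yaw) Ry(pitch) Rx(roll)).
In Python, from cell import manip gives the robot as it stands.
- The arm moves only by the shell command python3 -m crank 'ROWS' [OPENING] [FORCE]. ROWS is JSON, a list of rows, each a list of 2 entries, a list of its own where there are three numbers: the shift along the tool's x, y, z in m, then the turn, a rotation vector about the tool's x, y, z in degrees. A call has 1 to 8 rows; each row shifts and turns the commanded pose from where the row before left it, along the tool's axes as they then stand; what a row does not reach is not made up. A row lasts 1/8 s, in which the tool goes at most 62.5 mm and 10.7 degrees, less where a joint would pass 70% of its speed; a pose out of reach is approached as far as the arm can. A call with a gripper value outside its range is refused whole. OPENING is the finger opening in m, from 0 to 0.0854, set as the call begins (- or left out, the last holds). The fingers move at their own pace and stop on an object; FORCE is the grip in N (left out, the last holds). Time passes only in rows, so rows that do not move let the fingers close. It gives the time, the measured TCP pose, the force and the opening at its end, in the units of the state.
- manip.get_state(): the state, without advancing time (a new reading comes with each control period).
- manip.capture(name): name is "side" or "top" or "wrist"; returns a dict with "img" (384x512x3 uint8, blue, green, red), "z_map" (384x512 float32, m along the optical axis (not along the pixel's ray), 0 where there is no reading), "camera_matrix" (3x3 intrinsics, pixels), "distortion" ([k1, k2, p1, p2, k3] as OpenCV has them; the pictures are not rectified), "position" and "attitude" of the camera in the world; the wrist camera has in their place "mount" (4x4, takes a point from camera to tool coordinates, whose origin is the TCP and whose axes are the tool frame's). Camera axes: x right, y down, z forward; pixel columns grow to the right and rows downward; lengths in m; the calibration is good to about 2 mm. A picture is of the moment at which its call begins: read the wrist's pose just before it.
- manip.hand_in(): hands the job in, once; it reports no verdict.
The state is a dict: "clock": time; "joint_positions": joint angles; "qvel": joint speeds; "joint_efforts": joint torques, N m; "tool_pos": TCP position; "tool_rot": TCP orientation; "contact_force": force on the tool from outside, world axes, zero at the start; "moment": the same for the moment, N m; "width": finger opening in m.
Only numpy, scipy, OpenCV 4.12 (cv2) and the standard library are available. Lean on these libraries where they do the work, as an engineer would, in place of code of your own. Each camera call takes 0.05 s, during which the arm holds its last target.

## Working session

There is one attempt and no reset: what is moved stays moved. The work goes in short steps, Python scripts to look and compute and a shell command to move; the robot and the scene stay as the last step left them, time stands still between calls to the robot, and variables do not carry over. Pictures are saved under pics/ and viewed, and the job is handed in when it is done.

```bash
mkdir -p pics; ls; cat > h.py <<'E'
import numpy as np, cv2
from cell import manip
from scipy.spatial.transform import Rotation as R
def Rm(rpy): return R.from_euler('xyz',rpy,degrees=True).as_matrix()
def cap(n,fn):
    s=manip.get_state(); c=manip.capture(n); cv2.imwrite('pics/'+fn+'.png',c['img'])
    if n=='wrist':
        T=np.eye(4);T[:3,:3]=Rm(s['tool_rot']);T[:3,3]=s['tool_pos'];T=T@np.array(c['mount'])
    else:
        T=np.eye(4);T[:3,:3]=Rm(c['attitude']) if np.size(c['attitude'])==3 else np.array(c['attitude']);T[:3,3]=c['position']
    np.savez('pics/'+fn+'.npz',img=c['img'],z=c['z_map'],K=c['camera_matrix'],d=c['distortion'],T=T)
    return c,T
def cloud(fn):
    f=np.load('pics/'+fn+'.npz');z=f['z'];h,w=z.shape
    u,v=np.meshgrid(np.arange(w),np.arange(h))
    p=cv2.undistortPoints(np.stack([u,v],-1).reshape(-1,1,2).astype(float),f['K'],f['d']).reshape(h,w,2)
    P=np.dstack([p*z[...,None],z]);W=P@f['T'][:3,:3].T+f['T'][:3,3]
    W[z==0]=np.nan
    return W,f
E
python3 - <<'E'
from h import *
print(manip.get_state())
for n in ['top','side','wrist']:
    c,T=cap(n,n+'0'); print(n,T.round(3).tolist(),c.get('attitude'))
E
```

```text
pics
{'clock': 0.0, 'joint_positions': array([-8.05866134e+01,  3.02792114e+01,  8.21572790e+01, -7.05557868e-04,
        6.76886228e+01, -1.02276451e+01]), 'qvel': array([-0.09423774, -0.11458743, -0.01390668, -0.01887792, -0.07010124,
        0.00517494]), 'joint_efforts': array([ 1.21898040e-03, -4.42349732e+01, -1.78026080e+01, -1.13420281e-04,
        8.37543514e-03,  8.90577724e-06]), 'tool_pos': array([ 0.20997997, -0.58790555,  0.23032603]), 'tool_rot': array([-99.92899474,  89.87488512,  99.7123055 ]), 'contact_force': array([0.55910639, 0.82867521, 0.12478462]), 'moment': array([ 1.75294439e-02, -2.33965160e-02, -6.34289569e-05]), 'width': 0.08540973543102356}
top [[0.029, -0.995, 0.098, 0.449], [-1.0, -0.029, -0.002, -0.029], [0.005, -0.097, -0.995, 1.318], [0.0, 0.0, 0.0, 1.0]] [-174.40588315   -0.27229669  -88.35539916]
side [[-0.969, -0.115, 0.221, 0.246], [-0.249, 0.409, -0.878, 1.25], [0.011, -0.905, -0.424, 0.669], [0.0, 0.0, 0.0, 1.0]] [-115.11621239   -0.62743335 -165.59782581]
wrist [[0.335, -0.903, -0.269, 0.278], [-0.942, -0.321, -0.095, -0.563], [-0.0, 0.285, -0.958, 0.373], [0.0, 0.0, 0.0, 1.0]] None
```

View pics/top0.png

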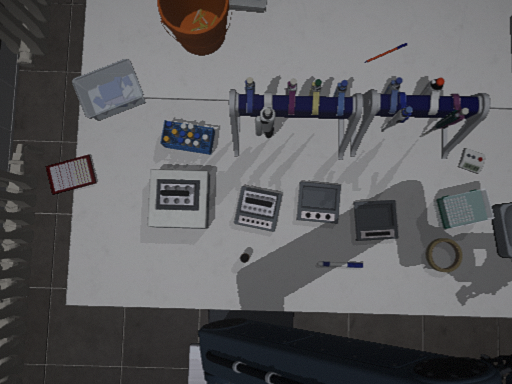

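View pics/side0.png

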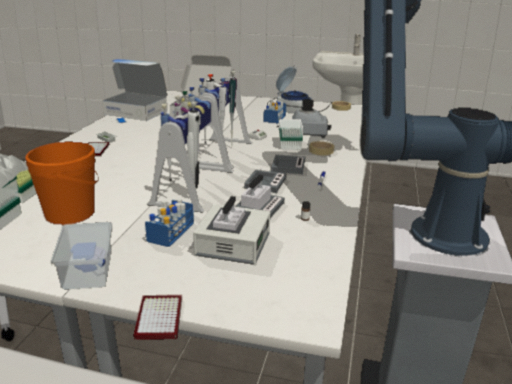

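View pics/wrist0.png

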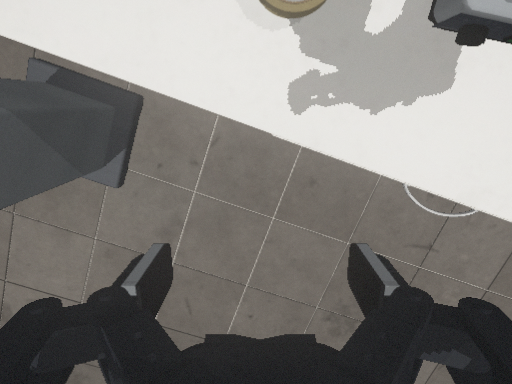

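```bash
python3 - <<'E'
from h import *
W,f=cloud('top0'); print(f['K'].round(1).tolist(),f['d'])
im=f['img'][140:280,140:410]; cv2.imwrite('pics/c0.png',cv2.resize(im,None,fx=2.9,fy=2.9,interpolation=cv2.INTER_CUBIC))
for (u,v) in [(180,197),(260,208),(319,195),(376,215),(188,135),(245,258),(342,265),(300,270)]: print(u,v,W[v,u].round(3))
# mask by height
h=W[...,2]
for name,lo,hi,box in [('heater top',.060,.080,(140,160,220,240)),('barL',.112,.130,(140,150,220,240)),('barS',.08,.1,(228,170,290,240)),('cr_s',.015,.03,(228,170,290,240)),('cr2',.015,.03,(290,170,347,236)),('cr3',.015,.03,(347,190,405,250))]:
    x0,y0,x1,y1=box; m=np.zeros(h.shape,bool); m[y0:y1,x0:x1]=(h[y0:y1,x0:x1]>lo)&(h[y0:y1,x0:x1]<hi)
    P=W[m]; 
    if len(P)<5: print(name,len(P)); continue
    r=cv2.minAreaRect(P[:,:2].astype(np.float32)*1000); print(name,len(P),r,np.median(P[:,2]).round(4), P[:,:2].mean(0))
E
```

```text
[[459.1, 0.0, 262.8], [0.0, 459.1, 194.5], [0.0, 0.0, 1.0]] [0.00391287 0.         0.         0.         0.        ]
180 197 [0.557 0.192 0.081]
260 208 [ 0.536 -0.025  0.051]
319 195 [ 0.581 -0.193  0.005]
376 215 [ 0.529 -0.359  0.001]
188 135 [0.731 0.18  0.07 ]
245 258 [0.398 0.012 0.053]
342 265 [nan nan nan]
300 270 [ 0.366 -0.144  0.   ]
heater top 2703 ((555.4868774414062, 201.8615264892578), (158.4550018310547, 158.27247619628906), 0.008402305655181408) 0.0691 [0.55200474 0.20049713]
barL 160 ((565.1646118164062, 201.64901733398438), (13.821903228759766, 73.23356628417969), 1.6623703241348267) 0.1199 [0.56475615 0.20179056]
barS 145 ((549.5889892578125, -19.591426849365234), (72.61888885498047, 14.139744758605957), 80.12464904785156) 0.0899 [ 0.54942574 -0.01948886]
cr_s 907 ((536.628662109375, -17.23737335205078), (117.53559875488281, 109.79745483398438), 80.08161926269531) 0.0208 [ 0.52627693 -0.01538089]
cr2 839 ((559.4700927734375, -189.77804565429688), (118.12581634521484, 110.09532928466797), 86.12196350097656) 0.0204 [ 0.54830002 -0.188913  ]
cr3 849 ((514.084716796875, -353.0278015136719), (109.74092102050781, 119.25907897949219), 5.043971538543701) 0.0203 [ 0.50281344 -0.35336223]
```

View pics/c0.png

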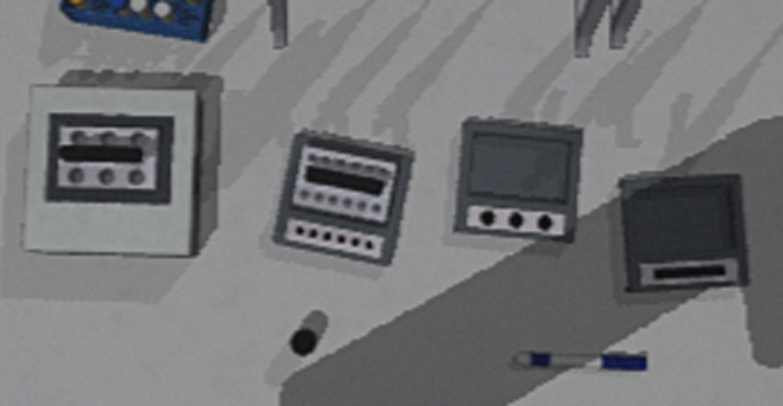

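```bash
cat >> h.py <<'E'
def tgt(yaw):  # tool x down, tool y along heading yaw(deg)
    x=np.array([0,0,-1.]);y=np.array([np.cos(np.radians(yaw)),np.sin(np.radians(yaw)),0]);return np.column_stack([x,y,np.cross(x,y)])
def plan(pos,yaw):
    s=manip.get_state();R0=Rm(s['tool_rot']);Rt=tgt(yaw)
    rv=R.from_matrix(R0.T@Rt).as_rotvec(degrees=True)
    sh=R0.T@(np.array(pos)-s['tool_pos']); sh2=Rt.T@(np.array(pos)-s['tool_pos'])
    print('t',round(float(s['clock']),2),'shift(cur axes)',(sh*1000).round(1),'rv',rv.round(2),'shift(target axes)',(sh2*1000).round(1))
E
python3 - <<'E'
from h import *
s=manip.get_state();print(Rm(s['tool_rot']).round(3).tolist(), s['clock'])
c=manip.capture('wrist');print(np.array(c['mount']).round(3).tolist(),c['camera_matrix'][0])
plan([.49,.19,.28],0);plan([.49,.19,.28],180)
E
```

```text
[[-0.0, 0.336, -0.942], [0.002, -0.942, -0.336], [-1.0, -0.002, -0.0]] 0.15
[[-0.002, -0.286, 0.958, -0.143], [1.0, -0.001, 0.001, -0.001], [0.001, 0.958, 0.286, -0.072], [0.0, 0.0, 0.0, 1.0]] [298.83551495   0.         259.7555899 ]
t 0.2 shift(cur axes) [ -48.3 -638.9 -525.3] rv [-7.036e+01 -6.000e-02  6.000e-02] shift(target axes) [ -49.3  279.9 -778.2]
t 0.2 shift(cur axes) [ -48.3 -638.9 -525.3] rv [1.0964e+02 6.0000e-02 6.0000e-02] shift(target axes) [ -49.3 -279.9  778.2]
```

```bash
python3 -m crank '[[[-0.007,0,0],[-10.05,0,0]],[[-0.007,0,0],[-10.05,0,0]],[[-0.007,0,0],[-10.05,0,0]],[[-0.007,0,0],[-10.05,0,0]],[[-0.007,0,0],[-10.05,0,0]],[[-0.007,0,0],[-10.05,0,0]],[[-0.007,0,0],[-10.06,0,0]]]' 0.0854 40
python3 - <<'E'
from h import *
plan([.53,-.26,.28],0)
E
```

```text
clock: 1.08
tool_pos: [0.21, -0.5883, 0.2802]
tool_rot: [-170.4, 90.0, 100.0]
contact_force: [-0.4, -0.6, 0.4]
width: 0.0851
t 1.07 shift(cur axes) [   0.4  321.9 -326.5] rv [ 0.33 -0.04  0.01] shift(target axes) [ 2.000e-01  3.200e+02 -3.283e+02]
```

```bash
python3 -m crank '[[[0,0.04,-0.041],[0,0,0]],[[0,0.04,-0.041],[0,0,0]],[[0,0.04,-0.041],[0,0,0]],[[0,0.04,-0.041],[0,0,0]],[[0,0.04,-0.041],[0,0,0]],[[0,0.04,-0.041],[0,0,0]],[[0,0.04,-0.041],[0,0,0]],[[0,0.04,-0.041],[0,0,0]]]'
python3 -m crank '[[[0,0,0],[0,0,0]]]'
python3 - <<'E'
from h import *
cap('wrist','w1'); plan([.53,.12,.28],0)
E
```

```text
clock: 2.08
tool_pos: [0.5312, -0.2591, 0.2802]
tool_rot: [-52.8, 90.0, -142.8]
contact_force: [0.1, -0.6, -0.2]
width: 0.0855
clock: 2.2
tool_pos: [0.5322, -0.2572, 0.2801]
tool_rot: [153.1, 89.9, 63.5]
contact_force: [-0.2, -0.8, -0.5]
width: 0.0851
t 2.25 shift(cur axes) [   0.     0.6 -378.9] rv [ 0.23 -0.    0.04] shift(target axes) [  -0.    -0.9 -378.9]
```

View pics/w1.png

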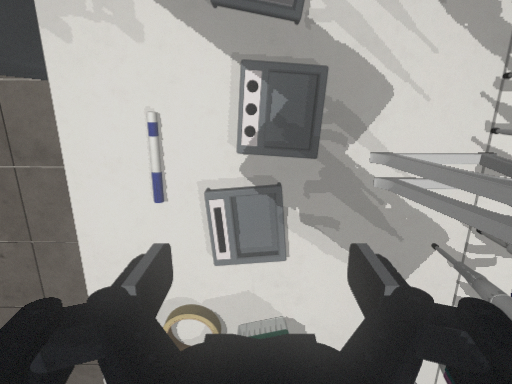

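Wrist view: the empty cradle with three large discs is at about (282,108), and the bar cradle is at (245,225). Next I move to the heater.

```bash
python3 -m crank '[[[0,0,-0.054],[0.2,0,0]],[[0,0,-0.054],[0,0,0]],[[0,0,-0.054],[0,0,0]],[[0,0,-0.054],[0,0,0]],[[0,0,-0.054],[0,0,0]],[[0,0,-0.054],[0,0,0]],[[0,0,-0.054],[0,0,0]],[[0,0,0],[0,0,0]]]'
python3 - <<'E'
from h import *
cap('wrist','w2')
W,f=cloud('w1');h=W[...,2];X,Y=W[...,0],W[...,1]
def fit(name,W,cx,cy,rad,lo,hi):
    m=(abs(W[...,0]-cx)<rad)&(abs(W[...,1]-cy)<rad)&(W[...,2]>lo)&(W[...,2]<hi)
    P=W[m];
    if len(P)<10: print(name,len(P));return
    r=cv2.minAreaRect(P[:,:2].astype(np.float32)*1000);print(name,len(P),r,np.median(P[:,2]).round(4))
fit('crL top',W,.56,-.19,.075,.017,.027)
fit('crL floor',W,.572,-.191,.06,.003,.012)
W,f=cloud('w2')
fit('barL',W,.565,.2,.06,.112,.13);fit('heat',W,.555,.2,.1,.064,.076);fit('Ltop',W,.565,.2,.06,.08,.09)
fit('barS',W,.55,-.02,.06,.08,.1);fit('crS',W,.536,-.017,.08,.017,.027)
E
```

```text
clock: 3.25
tool_pos: [0.5306, 0.1192, 0.2803]
tool_rot: [-124.9, 90.0, 145.1]
contact_force: [0.6, -0.4, 0.4]
width: 0.0855
crL top 4338 ((558.080078125, -192.6723175048828), (118.04647064208984, 110.2681655883789), 86.36090850830078) 0.0222
crL floor 3479 ((584.0180053710938, -194.36697387695312), (96.39848327636719, 87.47953796386719), 86.26577758789062) 0.0061
barL 1195 ((563.7607421875, 199.32089233398438), (14.151912689208984, 72.82142639160156), 0.13365736603736877) 0.1217
heat 15955 ((553.7674560546875, 199.58062744140625), (157.42884826660156, 158.13304138183594), 89.86077880859375) 0.0701
Ltop 2426 ((564.158935546875, 199.33242797851562), (55.5036506652832, 88.9108657836914), 0.21053072810173035) 0.0839
barS 638 ((548.27685546875, -20.85672378540039), (73.93573760986328, 14.267221450805664), 80.49837493896484) 0.0919
crS 2580 ((534.9365234375, -19.463897705078125), (117.61621856689453, 109.88697052001953), 80.09185028076172) 0.0225
```

View pics/w2.png

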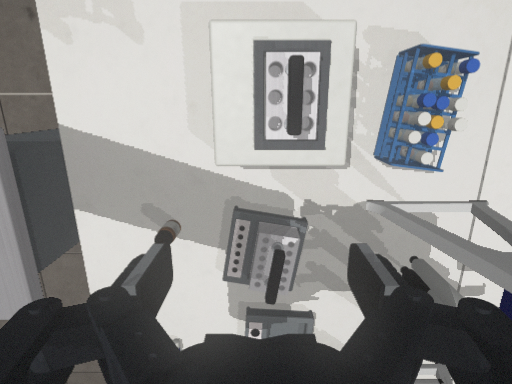

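```bash
cat >> h.py <<'E'
def inner(W,c,yaw,zlo,zhi,hx,hy):
    """inner edges of an opening in a top surface of height zlo..zhi, local frame about c"""
    a=np.radians(yaw);P=W[(W[...,2]>zlo)&(W[...,2]<zhi)];d=P[:,:2]-np.array(c)
    x=d[:,0]*np.cos(a)+d[:,1]*np.sin(a);y=-d[:,0]*np.sin(a)+d[:,1]*np.cos(a)
    for n,p,q,h,k in [('x',x,y,hx,hy),('y',y,x,hy,hx)]:
        out=[]
        for sgn in (-1,1):
            es=[]
            for t in np.arange(-k*.7,k*.7,.004):
                s=(abs(q-t)<.002)&(sgn*p>0.3*h)&(sgn*p<h+.012)
                if s.sum()>1: es.append((t,sgn*(sgn*p[s]).min()))
            es=np.array(es)
            if len(es)<4: out.append(None);continue
            med=np.median(es[:,1]);g=abs(es[:,1]-med)<.004;sl=np.polyfit(es[g,0],es[g,1],1)[0]
            out.append((round(float(med)*1000,2),round(float(np.degrees(np.arctan(sl))),2),int(g.sum())))
        print(n,out, 'centre', None if None in out else (out[0][0]+out[1][0])/2)
E
python3 - <<'E'
from h import *
W,f=cloud('w1');inner(W,(.571,-.193),-3.7,.0165,.03,.031,.048)
W,f=cloud('w2');plan([.564,.1995,.15],.15)
E
```

```text
x [(-31.42, 0.17, 17), (30.91, -0.07, 17)] centre -0.2550000000000008
y [(-48.5, 0.24, 11), (47.52, 0.02, 11)] centre -0.48999999999999844
t 3.3 shift(cur axes) [130.1  33.1 -82.3] rv [-0.25  0.05  0.02] shift(target axes) [130.2  33.4 -82. ]
```

```bash
python3 -m crank '[[[0.02,0.017,-0.041],[-0.2,0,0]],[[0.04,0.016,-0.041],[0,0,0]],[[0.05,0,0],[0,0,0]],[[0.035,0,0],[0,0,0]],[[0.02,0,0],[0,0,0]],[[0,0,0],[0,0,0]]]'
python3 - <<'E'
from h import *
plan([.564,.1995,.095],.15)
E
```

```text
clock: 4.05
tool_pos: [0.5636, 0.1966, 0.1135]
tool_rot: [-73.8, 89.7, -164.0]
contact_force: [-0.7, 0.1, 0.6]
width: 0.0855
t 4.05 shift(cur axes) [18.5  0.5 -2.9] rv [-0.32  0.07  0.25] shift(target axes) [18.5  0.4 -2.9]
```

```bash
python3 -m crank '[[[0.009,0,0],[-0.1,0,0]],[[0.009,0,0],[0,0,0]],[[0,0,0],[0,0,0]]]'
python3 - <<'E'
from h import *
plan([.564,.1995,.095],.15)
cap('wrist','w3')
E
```

```text
clock: 4.42
tool_pos: [0.5641, 0.1991, 0.0971]
tool_rot: [-79.1, 90.0, -169.0]
contact_force: [-0.1, 0.1, -0.6]
width: 0.0853
t 4.42 shift(cur axes) [ 2.1 -0.1 -0.4] rv [-0.06  0.01  0.04] shift(target axes) [ 2.1 -0.1 -0.4]
```

View pics/w3.png

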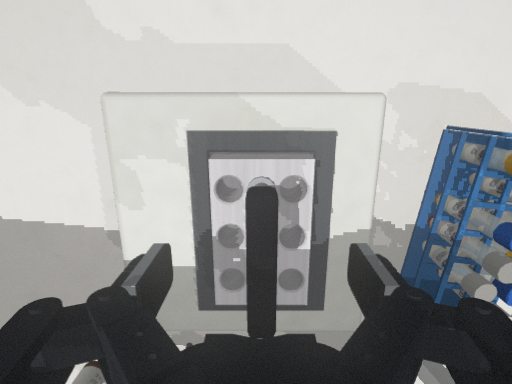

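The bar is centred between the fingers at (262,260), so I close and lift.

```bash
python3 -m crank '[[[0.002,0,0],[0,0,0]],[[0,0,0],[0,0,0]],[[0,0,0],[0,0,0]],[[0,0,0],[0,0,0]],[[0,0,0],[0,0,0]],[[0,0,0],[0,0,0]]]' 0 60
python3 -c "
from h import *
s=manip.get_state();print(s['tool_pos'],s['moment'],s['contact_force'],s['width'])"
```

```text
clock: 5.22
tool_pos: [0.5649, 0.1995, 0.0956]
tool_rot: [101.1, 89.9, 11.2]
contact_force: [1.3, 0.0, 1.1]
width: 0.0131
[0.56491652 0.19946216 0.09557628] [ 0.07131452 -0.14037048 -0.01807206] [1.29658968 0.00207544 1.06363214] 0.013149730685684015
```

```bash
python3 -m crank '[[[-0.005,0,0],[0,0,0]],[[-0.01,0,0],[0,0,0]],[[-0.01,0,0],[0,0,0]],[[-0.01,0,0],[0,0,0]]]'
python3 -m crank '[[[-0.015,0,0],[0,0,0]],[[-0.025,0,0],[0,0,0]],[[-0.025,0,0],[0,0,0]],[[-0.01,0,0],[0,0,0]],[[0,0,0],[0,0,0]]]'
python3 - <<'E'
from h import *
s=manip.get_state();print(s['contact_force'],s['moment'])
cap('wrist','w4')
E
```

```text
clock: 5.72
tool_pos: [0.5641, 0.1993, 0.1311]
tool_rot: [-85.2, 90.0, -175.0]
contact_force: [0.6, -0.7, -4.1]
width: 0.0128
clock: 6.35
tool_pos: [0.5646, 0.1994, 0.2062]
tool_rot: [98.9, 89.9, 9.0]
contact_force: [-0.7, -0.2, -4.1]
width: 0.013
[-0.66260712 -0.2430319  -4.10714344] [-0.03866485 -0.0259611   0.00184183]
```

View pics/w4.png

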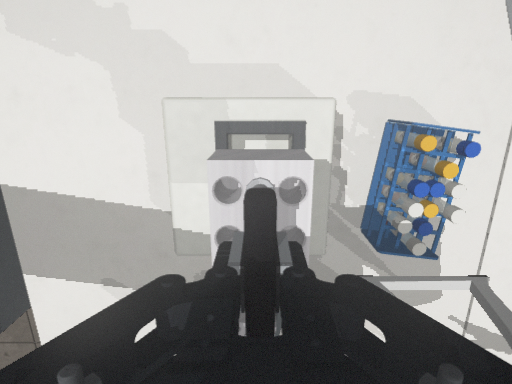

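Block lifted level; top face visible at x 208–314 px. I'll measure its offset in hand.

```bash
python3 - <<'E'
from h import *
s=manip.get_state();print(s['tool_pos'])
for fn,pz,px,py in [('w3',.097,.5641,.1991),('w4',.2062,.5646,.1994)]:
    W,f=cloud(fn);z0=pz-.0595+.048
    m=(abs(W[...,0]-.565)<.06)&(abs(W[...,1]-.2)<.07)&(abs(W[...,2]-z0)<.006)
    P=W[m];print(len(P),np.median(P[:,2])-pz,'x edges',np.percentile(P[:,0],[.5,99.5])-px,'yedge',np.percentile(P[:,1],[.5,99.5])-py, cv2.minAreaRect(P[:,:2].astype(np.float32)*1000))
    q=P[P[:,1]>.215]; # edge slope: right edge vs y
    for sgn in(-1,1):
        e=[(t,sgn*np.max(sgn*P[abs(P[:,1]-t)<.0015][:,0])) for t in np.arange(.22,.242,.002) if (abs(P[:,1]-t)<.0015).sum()>3]
        e=np.array(e);print('slope deg',np.degrees(np.polyfit(e[:,0],e[:,1],1)[0]),e[:,1].mean()-px)
W,f=cloud('w4')
inner(W,(.564,.1993),0,.067,.078,.0295,.0465)
plan([.5707,-.1935,.2062],-3.65)
E
```

```text
[0.56396162 0.1992926  0.20520299]
8390 -0.012952871023331591 x edges [-0.0280722   0.02762217] yedge [-0.04423371  0.04549863] ((563.9063110351562, 199.19757080078125), (91.4616928100586, 56.45988845825195), 89.73567199707031)
slope deg 0.39269853133344196 -0.02807705138377703
slope deg -0.9869930005473582 0.02769493837488446
5468 -0.011469258328764387 x edges [-0.02867324  0.02704968] yedge [-0.01232987  0.04519309] ((563.80224609375, 213.72286987304688), (56.229408264160156, 62.009742736816406), 0.07508062571287155)
slope deg -0.036161013076123676 -0.028766490621416452
slope deg -0.1329945387157036 0.02705773895526653
x [None, None] centre None
y [None, (47.22, 0.06, 11)] centre None
t 6.4 shift(cur axes) [ -1.    6.1 392.8] rv [3.75 0.   0.02] shift(target axes) [ -1.   31.7 391.6]
```

```bash
python3 -m crank '[[[0,0,0.001],[3.75,0,0]],[[0,0.004,0.03],[0,0,0]],[[0,0.005,0.06],[0,0,0]],[[0,0.005,0.06],[0,0,0]],[[0,0.005,0.06],[0,0,0]],[[0,0.005,0.06],[0,0,0]],[[0,0.005,0.06],[0,0,0]],[[0,0.003,0.04],[0,0,0]]]'
python3 -m crank '[[[0,0,0.02],[0,0,0]],[[0.02,0,0],[0,0,0]],[[0.03,0,0],[0,0,0]],[[0.02,0,0],[0,0,0]],[[0,0,0],[0,0,0]]]'
python3 - <<'E'
from h import *
cap('wrist','w5');plan([.5707,-.1935,.0656],-3.65)
W,f=cloud('w5');inner(W,(.5707,-.1935),-3.65,.0165,.03,.031,.048)
s=manip.get_state();print(s['contact_force'],s['tool_pos'])
E
```

```text
clock: 7.4
tool_pos: [0.5719, -0.1757, 0.2039]
tool_rot: [-104.3, 89.9, 161.9]
contact_force: [0.7, 0.7, -3.7]
width: 0.013
clock: 8.02
tool_pos: [0.5695, -0.1909, 0.1328]
tool_rot: [-118.5, 89.6, 147.9]
contact_force: [0.1, -0.7, -4.0]
width: 0.0127
t 8.07 shift(cur axes) [68.6  0.3  2. ] rv [ 0.05 -0.1   0.17] shift(target axes) [68.6  0.1  1.9]
x [None, None] centre None
y [None, (48.71, 0.11, 11)] centre None
[ 0.12718745 -0.41267134 -4.08106699] [ 0.57070822 -0.19163924  0.1342388 ]
```

View pics/w5.png

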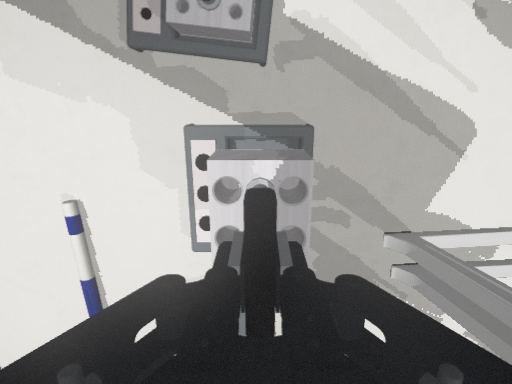

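```bash
python3 -m crank '[[[0.015,0,0.0015],[0,0,0]],[[0.02,0,0],[0,0,0]],[[0.01,0,0],[0,0,0]],[[0,0,0],[0,0,0]]]'
python3 - <<'E'
from h import *
s=manip.get_state();cap('wrist','w6');plan([.5707,-.193,.0656],-3.65);print(s['contact_force'])
W,f=cloud('w6');c=np.array((.5707,-.193));a=np.radians(-3.65)
d=W[...,:2]-c;x=d[...,0]*np.cos(a)+d[...,1]*np.sin(a);y=-d[...,0]*np.sin(a)+d[...,1]*np.cos(a);z=W[...,2]
for t in (.042,.044,.046):
  m=(abs(y-t)<.001)&(z>.0165)&(z<.03)
  print(t,sorted((x[m]*1000).round(0))[::6])
b=z[...]; zt=s['tool_pos'][2]-.0115
m=(abs(z-zt)<.004)&(abs(x)<.045)&(abs(y)<.07);print(np.percentile(x[m],[.5,99.5]),np.percentile(y[m],[.5,99.5]))
E
```

```text
clock: 8.57
tool_pos: [0.571, -0.1941, 0.0896]
tool_rot: [-117.0, 89.9, 149.3]
contact_force: [0.2, -0.2, -3.7]
width: 0.0127
t 8.62 shift(cur axes) [24.7 -0.9 -1.4] rv [ 0. -0. -0.] shift(target axes) [24.7 -0.9 -1.4]
[ 0.17299635 -0.15878684 -3.67119538]
0.042 [np.float64(-67.0), np.float64(-65.0), np.float64(-64.0), np.float64(-62.0), np.float64(-61.0), np.float64(-59.0), np.float64(-58.0), np.float64(-57.0), np.float64(-55.0), np.float64(-54.0), np.float64(-52.0), np.float64(-51.0), np.float64(-50.0), np.float64(-48.0), np.float64(-46.0), np.float64(-45.0), np.float64(-44.0), np.float64(-42.0), np.float64(-41.0), np.float64(-40.0), np.float64(-38.0), np.float64(-37.0), np.float64(-35.0), np.float64(-34.0), np.float64(-32.0), np.float64(-31.0), np.float64(32.0), np.float64(33.0), np.float64(35.0), np.float64(36.0), np.float64(38.0), np.float64(39.0), np.float64(41.0), np.float64(42.0)]
0.044 [np.float64(-67.0), np.float64(-65.0), np.float64(-64.0), np.float64(-62.0), np.float64(-60.0), np.float64(-59.0), np.float64(-57.0), np.float64(-56.0), np.float64(-54.0), np.float64(-53.0), n
[... 481 characters left out ...]
64(-65.0), np.float64(-64.0), np.float64(-63.0), np.float64(-61.0), np.float64(-60.0), np.float64(-58.0), np.float64(-57.0), np.float64(-56.0), np.float64(-54.0), np.float64(-53.0), np.float64(-51.0), np.float64(-50.0), np.float64(-49.0), np.float64(-48.0), np.float64(-47.0), np.float64(-45.0), np.float64(-44.0), np.float64(-43.0), np.float64(-41.0), np.float64(-40.0), np.float64(-39.0), np.float64(-37.0), np.float64(-36.0), np.float64(-35.0), np.float64(-33.0), np.float64(-32.0), np.float64(-31.0), np.float64(32.0), np.float64(33.0), np.float64(35.0), np.float64(36.0), np.float64(37.0), np.float64(39.0), np.float64(40.0), np.float64(42.0)]
[-0.02837924  0.0273437 ] [-0.01383517  0.04405145]
```

View pics/w6.png

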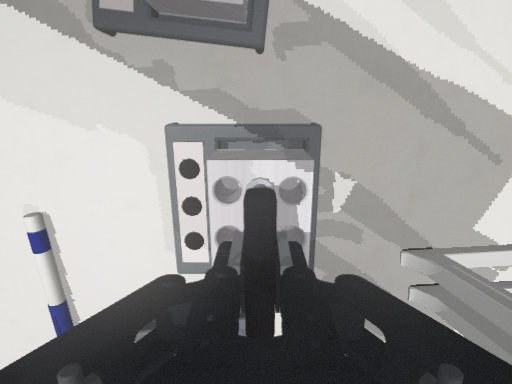

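```bash
python3 -m crank '[[[0.007,0.0005,-0.001],[0,0,0]],[[0.007,0,0],[0,0,0]],[[0.004,0,0],[0,0,0]],[[0.003,0,0],[0,0,0]],[[0,0,0],[0,0,0]]]'
python3 -m crank '[[[0.002,0,0],[0,0,0]],[[0.001,0,0],[0,0,0]],[[0,0,0],[0,0,0]]]'
```

```text
clock: 9.25
tool_pos: [0.5718, -0.1934, 0.069]
tool_rot: [-113.1, 90.0, 153.3]
contact_force: [0.3, -0.2, -3.6]
width: 0.0131
clock: 9.62
tool_pos: [0.5719, -0.1934, 0.0663]
tool_rot: [-117.1, 90.0, 149.3]
contact_force: [0.3, -0.4, -4.4]
width: 0.0128
```

```bash
python3 -m crank '[[[0.0007,0,0],[0,0,0]],[[0.0007,0,0],[0,0,0]],[[0,0,0],[0,0,0]]]'
```

```text
clock: 10.0
tool_pos: [0.5722, -0.1935, 0.0655]
tool_rot: [67.5, 90.0, -26.1]
contact_force: [-0.7, 0.9, 0.9]
width: 0.0129
```

```bash
python3 -m crank '[[[0,0,0],[0,0,0]],[[0,0,0],[0,0,0]],[[0,0,0],[0,0,0]],[[0,0,0],[0,0,0]],[[-0.01,0,0],[0,0,0]],[[-0.025,0,0],[0,0,0]],[[-0.04,0,0],[0,0,0]]]' 0.0854
python3 -m crank '[[[-0.045,0,0],[0,0,0]],[[-0.04,0,0],[0,0,0]],[[0,0,-0.03],[0,0,0]],[[0,0,-0.055],[0,0,0]],[[0,0,0],[0,0,0]]]'
python3 - <<'E'
from h import *
cap('wrist','w7');s=manip.get_state();print(s['tool_pos'])
E
```

```text
clock: 10.88
tool_pos: [0.5711, -0.193, 0.1401]
tool_rot: [-116.0, 89.8, 150.3]
contact_force: [1.0, 0.2, 0.7]
width: 0.0853
clock: 11.5
tool_pos: [0.5768, -0.1051, 0.2257]
tool_rot: [-163.5, 89.9, 103.1]
contact_force: [0.3, -0.3, 0.7]
width: 0.0851
[ 0.57726816 -0.10702409  0.22567811]
```

View pics/w7.png

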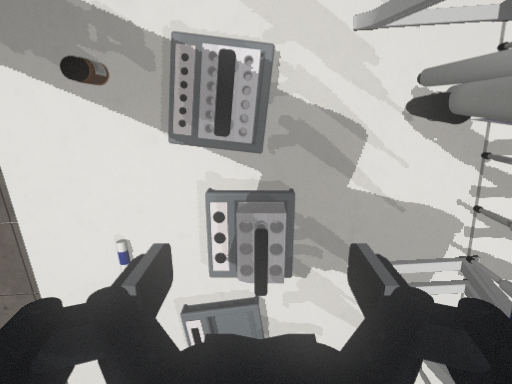

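```bash
python3 - <<'E'
from h import *
W,f=cloud('w7')
def fit(name,cx,cy,rad,lo,hi):
    m=(abs(W[...,0]-cx)<rad)&(abs(W[...,1]-cy)<rad)&(W[...,2]>lo)&(W[...,2]<hi)
    P=W[m];r=cv2.minAreaRect(P[:,:2].astype(np.float32)*1000);print(name,len(P),r,np.median(P[:,2]).round(4))
fit('barL',.571,-.193,.06,.085,.1);fit('topL',.571,-.193,.06,.045,.065)
fit('barS',.549,-.02,.06,.083,.1);fit('topS',.549,-.02,.065,.046,.062)
plan([.5485,-.02,.1],-9.8)
E
```

```text
barL 870 ((571.4826049804688, -192.95480346679688), (74.18705749511719, 13.7323579788208), 86.26384735107422) 0.0919
topL 2327 ((571.2862548828125, -193.2791290283203), (90.61974334716797, 56.042659759521484), 86.1150894165039) 0.054
barS 1418 ((548.545654296875, -21.512672424316406), (74.11544799804688, 14.22056770324707), 80.51289367675781) 0.0917
topS 3338 ((548.436767578125, -21.583984375), (90.25881958007812, 56.18486785888672), 80.42524719238281) 0.0539
t 11.55 shift(cur axes) [125.6 -34.  -85.2] rv [ 6.34  0.03 -0.03] shift(target axes) [125.7 -43.2 -80.9]
```

```bash
python3 -m crank '[[[0,-0.017,-0.042],[0,0,0]],[[0,-0.017,-0.042],[6.0,0,0]],[[0.03,0,0],[0,0,0]],[[0.045,0,0],[0,0,0]],[[0.03,0,0],[0,0,0]],[[0.01,0,0],[0,0,0]],[[0,0,0],[0,0,0]]]'
python3 - <<'E'
from h import *
plan([.5485,-.0215,.0655],-9.5)
E
```

```text
clock: 12.42
tool_pos: [0.5491, -0.0234, 0.1099]
tool_rot: [-32.1, 90.0, -131.8]
contact_force: [-0.2, 0.1, -0.3]
width: 0.0851
t 12.43 shift(cur axes) [44.4 -0.9 -1.8] rv [-0.2   0.01  0.01] shift(target axes) [44.4 -0.9 -1.8]
```

```bash
python3 -m crank '[[[0.02,-0.001,-0.0015],[-0.2,0,0]],[[0.015,0,0],[0,0,0]],[[0.009,0,0],[0,0,0]],[[0,0,0],[0,0,0]]]'
python3 - <<'E'
from h import *
plan([.5485,-.0215,.0655],-9.5)
cap('wrist','w8');plan([.5485,-.0215,.0655],-9.5)
E
```

```text
clock: 12.92
tool_pos: [0.5479, -0.021, 0.0656]
tool_rot: [-91.8, 90.0, 168.7]
contact_force: [0.5, 0.6, 0.3]
width: 0.0851
t 12.93 shift(cur axes) [0.1 0.7 0.4] rv [ 0.05 -0.    0.04] shift(target axes) [0.1 0.7 0.4]
t 12.97 shift(cur axes) [0.5 0.4 0.4] rv [ 0.05  0.   -0.01] shift(target axes) [0.5 0.4 0.4]
```

View pics/w8.png

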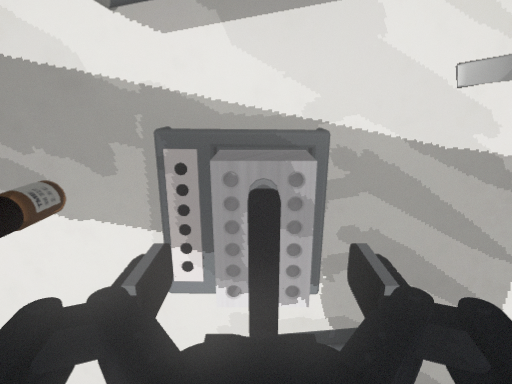

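The bar is between the fingers at about (264,265). I close and lift.

```bash
python3 -m crank '[[[0,0.0005,0.0003],[0,0,0]],[[0,0,0],[0,0,0]],[[0,0,0],[0,0,0]],[[0,0,0],[0,0,0]],[[0,0,0],[0,0,0]],[[0,0,0],[0,0,0]]]' 0 60
python3 -m crank '[[[-0.005,0,0],[0,0,0]],[[-0.01,0,0],[0,0,0]],[[-0.02,0,0],[0,0,0]],[[-0.03,0,0],[0,0,0]],[[-0.04,0,0],[0,0,0]],[[-0.035,0,0],[0,0,0]],[[-0.005,0,0],[0,0,0]],[[0,0,0],[0,0,0]]]'
python3 - <<'E'
from h import *
s=manip.get_state();print(s['contact_force'],s['tool_pos'])
cap('wrist','w9')
W,f=cloud('w9')
# well in heater: inner edges
inner(W,(.564,.1993),0,.067,.078,.0295,.0465)
plan([.564,.1995,.2],0)
E
```

```text
clock: 13.72
tool_pos: [0.5491, -0.0215, 0.0662]
tool_rot: [89.7, 89.9, -9.8]
contact_force: [1.7, 0.5, 0.4]
width: 0.0128
clock: 14.72
tool_pos: [0.5475, -0.0211, 0.2103]
tool_rot: [-94.7, 89.9, 165.9]
contact_force: [-0.7, -1.0, -5.0]
width: 0.0125
[-0.66610647 -1.03041105 -4.96107556] [ 0.54747472 -0.02109807  0.21027402]
x [None, None] centre None
y [None, None] centre None
t 14.78 shift(cur axes) [   9.6  -19.4 -220.3] rv [-9.45 -0.03  0.2 ] shift(target axes) [   9.5   17.  -220.5]
```

View pics/w9.png

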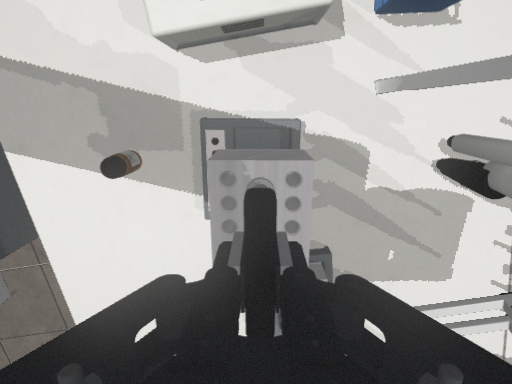

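```bash
python3 -m crank '[[[0,0,0],[-4.7,0,0]],[[0,0,0],[-4.7,0,0.2]],[[0,0.008,-0.03],[0,0,0]],[[0,0.009,-0.05],[0,0,0]],[[0,0,-0.03],[0,0,0]],[[0,0,0],[0,0,0]]]'
python3 - <<'E'
from h import *
s=manip.get_state();print(s['contact_force'],s['tool_pos'])
cap('wrist','w10')
W,f=cloud('w10')
for y in (0,.2): inner(W,(.564,.1993),y,.067,.078,.0295,.0465)
s=manip.get_state();c=np.array(s['tool_pos'])
d=W-c; m=(abs(d[...,0])<.045)&(abs(d[...,1])<.06)&(abs(d[...,2]+.0115)<.004);P=d[m]
print(cv2.minAreaRect(P[:,:2].astype(np.float32)*1000),np.percentile(P[:,1],99.5),np.percentile(P[:,0],[.5,99.5]),np.median(P[:,2]))
plan([.564,.1995,.2],0)
E
```

```text
clock: 15.52
tool_pos: [0.5638, 0.0909, 0.2085]
tool_rot: [-104.6, 89.9, 165.5]
contact_force: [0.4, -0.3, -4.6]
width: 0.013
[ 0.39331093 -0.31251901 -4.5644139 ] [0.56375139 0.09085282 0.20854129]
x [(-29.6, -0.07, 17), (29.32, 0.18, 17)] centre -0.14000000000000057
y [(-47.09, -1.08, 11), (46.4, 0.15, 11)] centre -0.3450000000000024
x [(-29.62, 0.14, 17), (29.38, 0.39, 17)] centre -0.120000000000001
y [(-47.09, -1.27, 11), (46.45, -0.05, 11)] centre -0.3200000000000003
((-1.1291694641113281, 15.268739700317383), (56.21487808227539, 62.81013870239258), 0.05583412945270538) 0.04645115902292721 [-0.02898205  0.02672573] -0.012271032066919818
t 15.57 shift(cur axes) [ 8.700e+00  1.000e-01 -1.101e+02] rv [0.08 0.03 0.06] shift(target axes) [ 8.800e+00 -1.000e-01 -1.101e+02]
```

View pics/w10.png

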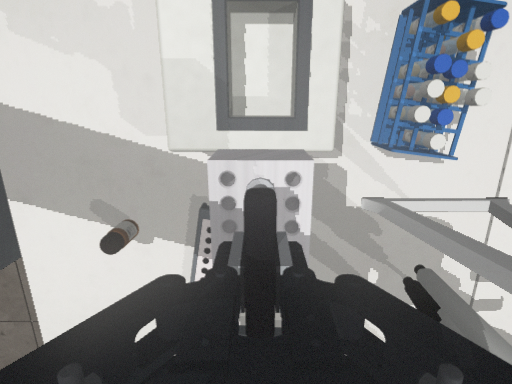

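```bash
python3 -m crank '[[[0,0.0005,-0.03],[0,0,0]],[[0,0.0005,-0.045],[0,0,0]],[[0.01,0,-0.032],[0,0,0]],[[0.025,0,0],[0,0,0]],[[0.02,0,0],[0,0,0]],[[0,0,0],[0,0,0]],[[0,0,0],[0,0,0]]]'
cat > m.py <<'E'
from h import *
import sys
fn=sys.argv[1]
s=manip.get_state();cap('wrist',fn)
print(s['contact_force'],s['tool_pos'])
W,f=cloud(fn);c=np.array(s['tool_pos'])
d=W-c; m=(abs(d[...,0])<.045)&(abs(d[...,1])<.06)&(abs(d[...,2]+.0115)<.004);P=W[m]
print('block x edges',[round(float(np.median([sg*np.max(sg*P[abs(P[:,1]-t)<.0015][:,0]) for t in np.arange(c[1]+.012,c[1]+.04,.002)])),4) for sg in (-1,1)],
 'y edge',round(float(np.median([np.max(P[abs(P[:,0]-t)<.0015][:,1]) for t in np.arange(c[0]-.022,c[0]+.022,.002)])),4), 'rect',cv2.minAreaRect(P[:,:2].astype(np.float32)*1000))
Q=W[(W[...,2]>.067)&(W[...,2]<.078)]
for lab,ts,ax,sg in [('well x-',np.arange(.225,.245,.002),0,-1),('well x+',np.arange(.225,.245,.002),0,1),('well y+',np.arange(.545,.584,.002),1,1)]:
    e=[]
    for t in ts:
        q=Q[abs(Q[:,1-ax]-t)<.0012]; v=sg*(q[:,ax]-(.564,.199)[ax]); v=v[(v>.015)&(v<.06)]
        if len(v)>1: e.append(sg*v.min()+(.564,.199)[ax])
    print(lab,np.round(e,4)[:12],np.round(np.median(e),4) if e else '')
E
python3 m.py w11
```

```text
clock: 16.45
tool_pos: [0.5674, 0.1948, 0.156]
tool_rot: [84.9, 89.8, -5.3]
contact_force: [-0.3, 0.3, -4.1]
width: 0.0129
[-0.32712695  0.26401822 -4.11139342] [0.56736246 0.19480807 0.15601539]
block x edges [0.5388, 0.5946] y edge 0.2399 rect ((566.761962890625, 208.69406127929688), (62.667701721191406, 56.26034927368164), 89.99897003173828)
well x- [0.5258 0.5266 0.5282 0.5307 0.5329 0.5344 0.5344 0.5344 0.5345 0.5344] 0.5336
well x+ [0.6089 0.6073 0.6057 0.6037 0.6012 0.5932 0.5932 0.5933 0.5932 0.5933] 0.5972
well y+ [0.2466 0.2466 0.2467 0.2466 0.2466 0.2467 0.2467 0.2466 0.2465 0.2465
 0.2466 0.2465] 0.2465
```

View pics/w11.png

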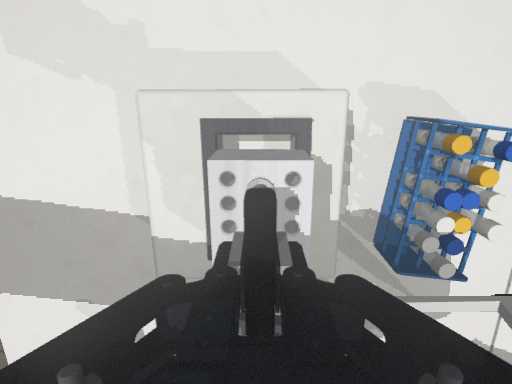

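```bash
python3 -m crank '[[[0,-0.0029,-0.0048],[0,0,0]],[[0.006,0,0],[0,0,0]],[[0.006,0,0],[0,0,0]],[[0,0,0],[0,0,0]],[[0,0,0],[0,0,0]]]'
python3 m.py w12
```

```text
clock: 17.12
tool_pos: [0.5641, 0.2004, 0.1438]
tool_rot: [87.1, 89.8, -3.0]
contact_force: [-0.1, 1.2, -3.3]
width: 0.0125
[-0.12483358  1.15961276 -3.34070065] [0.56406991 0.20040507 0.14378661]
block x edges [0.5355, 0.5913] y edge 0.2454 rect ((563.4097290039062, 214.5970458984375), (62.10369110107422, 56.19196701049805), 89.84697723388672)
well x- [0.5249 0.5243 0.5246 0.5246 0.5246 0.5256 0.5276 0.5299 0.5314 0.5343] 0.5253
well x+ [0.6027 0.6025 0.6031 0.603  0.6026 0.6015 0.5998 0.5977 0.5956 0.5934] 0.602
well y+ [0.2462 0.2462 0.2462 0.2462 0.2462 0.2462 0.2462 0.2461 0.2462 0.2462
 0.2462 0.2462] 0.2462
```

```bash
python3 -c "
from h import *
plan([.564,.199,.14],0)
W,f=cloud('w12')
"
```

```text
t 17.18 shift(cur axes) [ 4.  -0.2  1.4] rv [-0.05  0.01 -0.21] shift(target axes) [ 4.  -0.2  1.4]
```

View pics/w12.png

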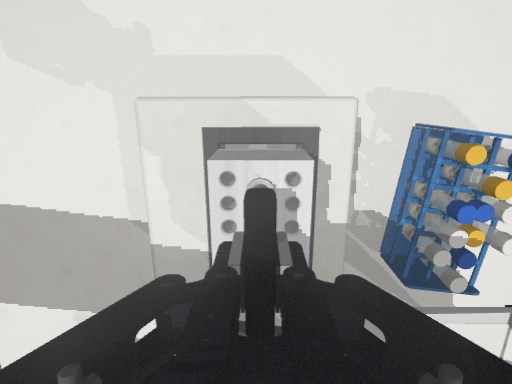

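```bash
python3 -m crank '[[[0.004,0.0004,0.001],[0,0,-0.2]],[[0.006,0,0],[0,0,0]],[[0.004,0,0],[0,0,0]],[[0.003,0,0],[0,0,0]],[[0,0,0],[0,0,0]]]'
python3 m.py w13; python3 -c "
from h import *
plan([.564,.199,.0955],0)"
```

```text
clock: 17.8
tool_pos: [0.5642, 0.1994, 0.1265]
tool_rot: [-71.8, 90.0, -161.9]
contact_force: [-0.5, -0.2, -4.8]
width: 0.013
[-0.53546347 -0.22844883 -4.76579446] [0.56417689 0.19940016 0.12652765]
block x edges [0.5356, 0.5914] y edge 0.2445 rect ((563.5418090820312, 213.32070922851562), (62.79866027832031, 56.31262969970703), 89.75422668457031)
well x- [0.5278 0.5279 0.5273 0.5272 0.5276 0.5277 0.5283 0.5304 0.5326 0.5474] 0.5278
well x+ [0.5994 0.5993 0.5991 0.5991 0.5996 0.5994 0.5982 0.5966 0.5942 0.5811] 0.5991
well y+ [0.2442 0.2442 0.2443 0.2442 0.2442 0.2442 0.2442 0.2442 0.2443 0.2443
 0.2441 0.2442] 0.2442
t 17.85 shift(cur axes) [31.3 -0.4  0.4] rv [-0.05  0.01  0.01] shift(target axes) [31.3 -0.4  0.4]
```

```bash
python3 -m crank '[[[0.003,0,0],[0,0,0]],[[0.003,0,0],[0,0,0]],[[0.002,0,0],[0,0,0]],[[0,0,0],[0,0,0]]]'
python3 -m crank '[[[0.003,0,0],[0,0,0]],[[0.003,0,0],[0,0,0]],[[0,0,0],[0,0,0]]]'
```

```text
clock: 18.35
tool_pos: [0.5643, 0.1994, 0.1187]
tool_rot: [-66.7, 90.0, -156.8]
contact_force: [-0.5, -0.3, -5.1]
width: 0.0131
clock: 18.73
tool_pos: [0.5641, 0.1994, 0.1126]
tool_rot: [-71.8, 90.0, -161.9]
contact_force: [0.1, -0.1, -3.8]
width: 0.0131
```

Entering freely (below the taper now). Continuing down.

```bash
python3 -m crank '[[[0.004,0,0],[0,0,0]],[[0.004,0,0],[0,0,0]],[[0.003,0,0],[0,0,0]],[[0,0,0],[0,0,0]]]'
python3 -m crank '[[[0.002,0,0],[0,0,0]],[[0.0015,0,0],[0,0,0]],[[0,0,0],[0,0,0]]]'
```

```text
clock: 19.23
tool_pos: [0.5642, 0.1994, 0.1015]
tool_rot: [-72.6, 90.0, -162.6]
contact_force: [0.1, -0.1, -4.5]
width: 0.0129
clock: 19.6
tool_pos: [0.5643, 0.1994, 0.0983]
tool_rot: [-50.7, 90.0, -140.8]
contact_force: [-0.1, -0.4, -5.8]
width: 0.013
```

```bash
python3 -m crank '[[[0.001,0,0],[0,0,0]],[[0.001,0,0],[0,0,0]],[[0,0,0],[0,0,0]]]'
python3 -m crank '[[[0.0006,0,0],[0,0,0]],[[0.0006,0,0],[0,0,0]],[[0,0,0],[0,0,0]]]'
```

```text
clock: 19.98
tool_pos: [0.5643, 0.1994, 0.0964]
tool_rot: [-49.8, 90.0, -139.9]
contact_force: [0.2, -0.5, -4.7]
width: 0.0131
clock: 20.35
tool_pos: [0.5648, 0.1994, 0.0961]
tool_rot: [87.6, 89.9, -2.5]
contact_force: [-1.3, -0.8, 3.4]
width: 0.0127
```

```bash
python3 -m crank '[[[0,0,0],[0,0,0]],[[0,0,0],[0,0,0]],[[0,0,0],[0,0,0]],[[0,0,0],[0,0,0]],[[-0.01,0,0],[0,0,0]],[[-0.025,0,0],[0,0,0]],[[-0.04,0,0],[0,0,0]]]' 0.0854
python3 -m crank '[[[-0.045,0,0],[0,0,0]],[[-0.05,0,0],[0,0,0]],[[0,0,0.04],[0,0,0]],[[0,0,0.04],[0,0,0]],[[0,0,0],[0,0,0]],[[0,0,0],[0,0,0]]]'
python3 - <<'E'
from h import *
cap('wrist','w14');cap('top','t14');s=manip.get_state();print(s['contact_force'],s['tool_pos'],s['clock'])
for fn in('w14','t14'):
    W,f=cloud(fn)
    def fit(name,cx,cy,rad,lo,hi):
        m=(abs(W[...,0]-cx)<rad)&(abs(W[...,1]-cy)<rad)&(W[...,2]>lo)&(W[...,2]<hi)
        P=W[m]
        if len(P)>10: print(fn,name,len(P),cv2.minAreaRect(P[:,:2].astype(np.float32)*1000),np.percentile(P[:,2],[10,50,90]).round(4))
    fit('barS',.564,.2,.06,.112,.13);fit('topS',.564,.2,.05,.08,.09);fit('barL',.571,-.193,.06,.085,.1);fit('topL',.571,-.193,.06,.046,.062)
a=np.load('pics/top0.npz')['img'];b=np.load('pics/t14.npz')['img']
cv2.imwrite('pics/cmp.png',np.hstack([cv2.resize(x[110:290,130:410],None,fx=2.1,fy=2.1) if 0 else cv2.resize(x[110:290,130:410],(400,257)) for x in(a,b)]))
E
```

```text
clock: 21.22
tool_pos: [0.5635, 0.1993, 0.1704]
tool_rot: [-78.0, 89.8, -168.1]
contact_force: [0.2, -0.2, -0.6]
width: 0.0853
clock: 21.98
tool_pos: [0.5643, 0.1197, 0.2657]
tool_rot: [135.4, 90.0, 45.3]
contact_force: [0.8, -0.4, -0.5]
width: 0.0855
[-0.26302208  0.63953149  0.32487108] [0.56424871 0.12034506 0.26535853] 22.075
w14 barS 1246 ((564.1466674804688, 199.35992431640625), (72.51934051513672, 13.358152389526367), 89.72742462158203) [0.1204 0.1217 0.1228]
w14 topS 3128 ((564.1266479492188, 199.46360778808594), (89.07797241210938, 56.160072326660156), 89.85547637939453) [0.0829 0.0839 0.0849]
t14 barS 70 ((564.8718872070312, 217.1505584716797), (43.257232666015625, 12.996798515319824), 89.09900665283203) [0.1168 0.1195 0.1228]
t14 topS 153 ((554.7613525390625, 213.28176879882812), (68.86175537109375, 35.194740295410156), 86.4352035522461) [0.0806 0.0828 0.0857]
t14 barL 135 ((572.8504638671875, -190.95166015625), (71.38432312011719, 14.148416519165039), 86.51773834228516) [0.0871 0.09   0.0927]
t14 topL 378 ((573.1073608398438, -190.59347534179688), (90.55103302001953, 56.02863693237305), 86.7007827758789) [0.0483 0.052  0.0551]
```

View pics/w14.png

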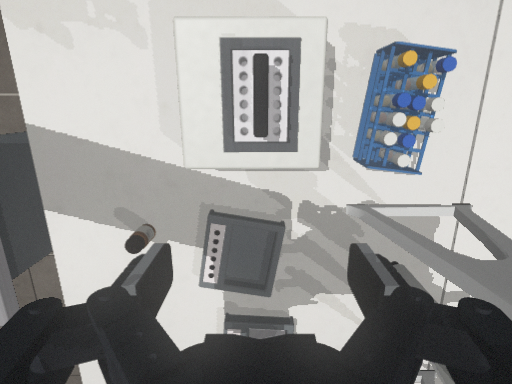

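View pics/cmp.png

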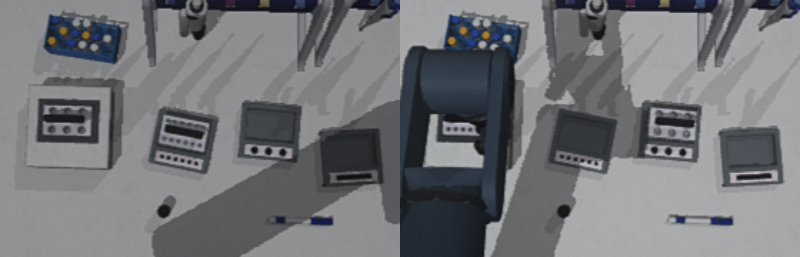

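The small-hole block sits in the heater with its top at 83.9 mm, which is 12 mm proud of the rim and level. The large-hole block is in the three-disc cradle, and the rack, vial and marker look unmoved. Handing in.

```bash
python3 -c "
from cell import manip
print(manip.hand_in())"
```

```text
the job is handed in; nothing more can be done
None
```

The changeover is done and handed in at about 22 s of the 61 s allowed.

- **Large-holed block:** I lifted it out of the heater first and set it in the cradle with the three large discs. It stands level there, with its top at 54 mm, the height expected when it rests on the cradle floor.
- **Small-holed block:** I took it from its cradle and lowered it into the heater's well until it touched the floor. Its top measures 83.9 mm, which is 12 mm proud of the rim, so it is fully home. It lies within about 0.3° of square.
- **Forces and release:** The readings I took stayed within about 6 N, and both blocks were released only after touching their floors. The gripper is open and clear of everything.
- **Bystanders:** In the before and after top views the vial and the marker are where they were. The arm partly hides the rack in the last top view, but the part that shows is unmoved and the wrist view shows the rack standing normally.

The top and wrist cameras disagreed by about 2 mm, within the stated calibration. I aligned with the wrist camera. The arm hid part of the heater in the last top view, so the seating check there rests on the wrist camera.

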